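# Charge the bench polisher and latch its lever

### The arm

A 7-joint arm with a two-finger parallel gripper is mounted at the origin on the work surface. World frame = base frame: x ahead of the robot, y to its left, z up, the work surface at z = 0. Lengths are in mm, angles in rad, forces in N, time in s.
With the tool pointing down it reaches from about 400 to 900 mm from the base axis. Payload 5.6 kg.
Tool frame: the origin (TCP) lies between the finger pads; the fingertips stand 19 mm ahead of it and the grasp point (between the pads) is the TCP; z points along the fingers, y is the line along which they close (so a half turn about z gives the same grasp; the last joint's range is limited). The gripper opens to 92 mm and grips with 3 to 60 N. Pads are 20 mm wide; open, the fingers measure 128 mm over their backs; the gripper's body (75 mm by 189 mm) begins 69 mm behind the grasp point.
Start: joints at [1.178, 0.468, -0.012, 1.603, 0.006, 1.071, -0.056], TCP at [222.721, -610.658, 233.592] pointing down, gripper open.
Joint ranges: [-2.53, 2.53], [-0.31, 2.02], [-1.57, 1.55], [0.28, 2.44], [-1.29, 4.43], [0.15, 1.84], [-2.92, 2.92]. Speed limits (rad/s): [2.57, 2.57, 3.14, 3.14, 3.14, 3.14, 3.14].

### API

Orientations are given as a unit quaternion [x, y, z, w].
In Python, from workcell import manip gives the robot as it stands.
- The arm moves only by the tool play_rows, never from a script. Its argument "increments" is a list of rows, each a list of 7 numbers: the shift along the tool's x, y, z in m, then the turn, a rotation vector about the tool's x, y, z in rad, then the finger opening in m, from 0 to 0.0919. In form: [[x, y, z, rx, ry, rz, grip], ...]. A call has 1 to 12 rows; each row is the pose to reach, as a shift and turn from the pose commanded when the call began, along the tool's axes at that moment; what a row does not reach only later rows make up. A row lasts 1/10 s, in which the tool goes at most 50 mm and 8.59 degrees, less where a joint would pass 70% of its speed; a pose out of reach is approached as far as the arm can. A call with a gripper value outside its range is refused whole. The fingers move at their own pace and stop on an object; "force" is the grip in N (left out, the last holds). Time passes only in rows, so rows that repeat a pose let the fingers close. It gives the time, the measured TCP pose, the force, the opening and the grip force at its end, in the units of the state.
- manip.get_state(): the state, without advancing time (a new reading comes with each control period).
- manip.grab_frame(name): name is "side" or "top" or "wrist"; returns a dict with "frame" (420x560x3 uint8, blue, green, red), "K" (3x3 intrinsics, pixels), "rvec" (rotation vector, rad) and "tvec" (3), from world to camera coordinates, as OpenCV has them. Camera axes: x right, y down, z forward; pixel columns grow to the right and rows downward; lengths in mm; the calibration is good to about 2 mm. A picture is of the moment at which its call begins. There is no depth.
- manip.close_job(): hands the job in; it is judged then, once.
Trained networks look in a picture, given as the dict that the camera call returned (one of the last four; its "shot" number tells which), for a name from the list of things; names that differ only in an ending like _2 or _b are one class to them, and where a whole thing is asked for, a point or a joint stands for the part that bears it (a point fixed in the world has none). Each returns a list of dicts, best first, with "p" (0 to 1); they miss things now and then, are a little off and sometimes report something else, mostly with a low value. They report only what shows in the picture. A call takes as long as a camera call.
- manip.spot_in(picture, label): "box" ([left, top, right, bottom] in pixels, round what is visible of it).
- manip.silhouettes(picture, label): "region" (420x560 bool, what is visible of it) and "box" ([left, top, right, bottom] in pixels, round what is visible of it).
- manip.tip_of(picture, label): "uv" ([column, row] in pixels: a listed point, or the origin of a listed thing).
The state is a dict: "t": time; "joint_pos": joint angles; "qd": joint speeds; "joint_efforts": joint torques, N m; "tcp_pos": TCP position; "tcp_rot": TCP orientation; "contact_force": force on the tool from outside, world axes, zero at the start; "ft_torque": the same for the moment, N m; "gripper_width": finger opening in mm; "grasp_force": force on a finger pad.
Only numpy, scipy, OpenCV 4.12 (cv2) and the standard library are available. Lean on these libraries where they do the work, as an engineer would, in place of code of your own. Each camera call takes 0.05 s, during which the arm holds its last target. There are 200 camera calls.

### The job

Charge the bench polisher: tip all six steel balls from the small metal cup into the black tub and stand the empty cup upright on the table again. Then push the polisher's spring-loaded lever down until its catch clicks over and holds it down by itself; push firmly but do not lean hard on it once it is home (40 N is too much). Do not knock over or shove the jar, the ink bottle or the copper plate.

Things in the scene. Friction and masses are not known exactly. Their poses are not given: they have to be found in the camera images.
- polisher: Bench polisher bolted to the table: grey housing 200 (x) x 250 (y) x 50 high, with an open black tub on its right half and a sprung steel lever on its left half (left = its +y). Origin: centre of the underside, on the table; its -x side faces the robot (turned by up to 0.3 rad).
- tub_in (a point): Centre of the tub's inner floor, 56 mm above the table, at (0, -50, 56) mm in the polisher's frame. The tub is round, inner radius about 50 mm at the floor and 66 mm at the rim.
- tub_rim (a point): Centre of the tub's mouth, at the height of its rim, 110 mm above the table; outer radius of the rim 70 mm, wall 4 mm.
- lever_hinge (a point): Middle of the lever's hinge, at (75, 85, 85) mm in the polisher's frame; the hinge axis is the polisher's y axis.
- lever_grip (a point): Centre of the rubber cross bar (18 mm thick, 58 mm long, along the polisher's y) at the lever's free end, 150 mm from the hinge towards the robot; 177 mm above the table when the lever is up. The lever is a steel bar 14 mm wide, 10 mm thick. Push needed on the bar: about 4 N at first, 10 N just before the catch; about 7 mm (at the bar) below the catching point is a firm stop.
- lever_pin (a point): Middle of the 8 mm steel pin that sticks out of the lever towards the tub, 95 mm from the hinge. A sprung steel hook (the catch) on a bracket between lever and tub snaps over it. The bracket is bolted higher or lower each time, by up to 12 mm, so how far down the lever catches must be felt or seen. Let go, it springs back a little onto the hook.
- lever (a joint): Angle of the lever (rad): 0 = up, pointing 0.66 rad above level; grows as it is pushed down, about 0.66 when level. It springs back to 0 unless the catch holds it; the catch holds it somewhere between 0.52 and 0.70.
- cup: Small plain metal cup, 55 mm high, flared: outer diameter 42 mm at the foot, 56 mm at 28 mm up, 70 mm at the rim; wall 3 mm, inner floor 4 mm up. About 120 g. Holds the six balls. Origin: centre of its underside, z up along its axis. It stands on the table to the left or to the right of the polisher. Held too softly it swings round between the finger pads when tipped.
- ball0_center (a point): Centre of steel ball 1 of 6, diameter 16 mm, 17 g; starts in the cup.
- ball1_center (a point): Centre of steel ball 2 of 6, diameter 16 mm, 17 g; starts in the cup.
- ball2_center (a point): Centre of steel ball 3 of 6, diameter 16 mm, 17 g; starts in the cup.
- ball3_center (a point): Centre of steel ball 4 of 6, diameter 16 mm, 17 g; starts in the cup.
- ball4_center (a point): Centre of steel ball 5 of 6, diameter 16 mm, 17 g; starts in the cup.
- ball5_center (a point): Centre of steel ball 6 of 6, diameter 16 mm, 17 g; starts in the cup.
- jar: Bystander: closed glass jar with metal cap, diameter 64 mm, 85 mm high, standing on the other side of the polisher from the cup. Origin: centre of the underside.
- ink: Bystander: small brown glass bottle, diameter 42 mm, 85 mm high. Origin: centre of the underside.
- copper: Bystander: copper plate 100 x 150 x 4 mm lying on the table. Origin: centre of the underside.

How it is judged (in metres and radians):
On the way, in this order (a step that is already met when the one before it is completed fails the run):
1. all six balls lie in the tub while the lever is still up (horizontal distance between each of ball0_center, ball1_center, ball2_center, ball3_center, ball4_center, ball5_center and tub_in below 0.064 m and z of ball0_center in the frame of tub_in between 0 and 0.05 m and z of ball1_center in the frame of tub_in between 0 and 0.05 m and z of ball2_center in the frame of tub_in between 0 and 0.05 m and z of ball3_center in the frame of tub_in between 0 and 0.05 m and z of ball4_center in the frame of tub_in between 0 and 0.05 m and z of ball5_center in the frame of tub_in between 0 and 0.05 m and value of joint lever below 0.3 rad), for 0.2 s.
2. the empty cup stands upright on the table, the lever still up (angle between cup's own z axis and vertical below 0.1 rad and height (world z) of cup below 0.006 m and value of joint lever below 0.3 rad), for 0.2 s.
3. the lever is down and held by its catch, untouched (value of joint lever above 0.45 rad and contact force between polisher and the fingers below 0.1 N and contact force between polisher and the arm below 0.1 N), for 0.2 s.
At the end, for the whole second after the job is handed in: All six balls are inside the tub (below its rim), the lever is held down and still (beyond 0.45 rad) by its catch alone, and the empty cup stands upright (within 0.1 rad) at rest on the table (horizontal distance between each of ball0_center, ball1_center, ball2_center, ball3_center, ball4_center, ball5_center and tub_in below 0.064 m and z of ball0_center in the frame of tub_in between 0 and 0.05 m and z of ball1_center in the frame of tub_in between 0 and 0.05 m and z of ball2_center in the frame of tub_in between 0 and 0.05 m and z of ball3_center in the frame of tub_in between 0 and 0.05 m and z of ball4_center in the frame of tub_in between 0 and 0.05 m and z of ball5_center in the frame of tub_in between 0 and 0.05 m and value of joint lever above 0.45 rad and velocity of joint lever between -0.05 and 0.05 rad/s and angle between cup's own z axis and vertical below 0.1 rad and height (world z) of cup below 0.006 m and linear speed of cup below 0.02 m/s); the robot touches nothing.
It fails at once if the robot pushes on the polisher or its lever with more than 40 N (contact force between polisher and the fingers above 40 N or contact force between polisher and the arm above 40 N).
It fails at once if the jar, the ink bottle or the copper plate is shoved by more than 40 mm or knocked over (distance of any of jar, ink, copper from where it was at the start of the episode above 0.04 m or angle between any of jar, ink's own z axis and vertical above 0.4 rad).
It also fails if it takes over 72 s, if anything falls off the work surface, if the arm or the gripper's body presses on something with over 40 N, if the wrist force passes 120 N, or if a joint passes its speed limit or range.

## Working session

There is one attempt and no reset: what is moved stays moved. The work goes in short steps, Python scripts to look and compute and a tool call to move; the robot and the scene stay as the last step left them, time stands still between calls to the robot, and variables do not carry over. Pictures are saved under pics/ and viewed, at most 12 in all, crops included, and the job is handed in when it is done.

Besides the shell and the picture viewer there is one more tool, called after "Call:" as a command line: name --pt "numbers of a row" for each row, then --argument value for the rest. play_rows: Moves the arm, as the interface text tells. Its arguments: {"type":"object","properties":{"increments":{"type":"array","items":{"type":"array","items":{"type":"number"}}},"force":{"type":"number"}},"required":["increments"]}

```bash
mkdir -p pics; ls
cat > h.py <<'E'
import numpy as np, cv2
from workcell import manip
from scipy.spatial.transform import Rotation as R
def P(f):
    Rm=cv2.Rodrigues(np.array(f["rvec"],float))[0]; return np.array(f["K"],float),Rm,np.array(f["tvec"],float).ravel()
def ray(f,uv):
    K,Rm,t=P(f); d=Rm.T@np.linalg.inv(K)@np.array([uv[0],uv[1],1.]); return -Rm.T@t,d/np.linalg.norm(d)
def atz(f,uv,z):
    c,d=ray(f,uv); return c+d*(z-c[2])/d[2]
def tri(obs):
    A=np.zeros((3,3));b=np.zeros(3)
    for f,uv in obs:
        c,d=ray(f,uv);M=np.eye(3)-np.outer(d,d);A+=M;b+=M@c
    x=np.linalg.solve(A,b)
    return x,[np.linalg.norm((np.eye(3)-np.outer(d,d))@(x-c)) for c,d in (ray(f,uv) for f,uv in obs)]
def proj(f,p):
    return cv2.projectPoints(np.array(p,float).reshape(-1,3),np.array(f["rvec"],float),np.array(f["tvec"],float),np.array(f["K"],float),None)[0].reshape(-1,2)
def tool(pt,s=None):
    "world displacement from TCP to pt, in tool axes (mm)"
    s=s or manip.get_state(); return R.from_quat(s["tcp_rot"]).inv().apply(np.array(pt)-s["tcp_pos"])
E
python3 - <<'E'
from h import *
fs={n:manip.grab_frame(n) for n in("side","top")}
s=manip.get_state();print(s)
print(R.from_quat(s["tcp_rot"]).as_matrix().round(3))
cv2.imwrite("pics/a.png",np.vstack([fs["side"]["frame"][:300] if 0 else cv2.resize(fs["side"]["frame"],(400,300)),cv2.resize(fs["top"]["frame"],(400,300))]))
cv2.imwrite("pics/b.png",fs["top"]["frame"])
cv2.imwrite("pics/c.png",fs["side"]["frame"])
for l in "polisher tub_in tub_rim lever_hinge lever_grip lever_pin cup jar ink copper ball0_center".split():
    o=[]
    for n,f in fs.items():
        r=manip.tip_of(f,l)
        if r: print(l,n,np.round(r[0]["uv"],1),round(r[0]["p"],2)); o.append((f,r[0]["uv"]))
    if len(o)==2: x,e=tri(o);print("   ",x.round(1),np.round(e,1))
E
```

```text
pics
{'t': 0.1, 'joint_pos': array([ 1.17801115,  0.46825514, -0.01160752,  1.6034927 ,  0.00602085,
        1.0714052 , -0.05632723]), 'qd': array([ 0.00058485, -0.00145338, -0.00013868, -0.00140601, -0.00118726,
       -0.00076476, -0.00030415]), 'joint_efforts': array([ 9.36657816e-04, -5.21649027e+01, -1.26134005e-02, -2.44368911e+01,
       -5.67812647e-02,  1.40405766e-02,  1.01459009e-04]), 'tcp_pos': array([ 222.52615596, -610.21641062,  232.77370692]), 'tcp_rot': array([ 9.84751706e-01,  1.73964060e-01, -1.95435261e-04, -7.37717918e-04]), 'contact_force': array([0.53533344, 0.33877706, 0.57130161]), 'ft_torque': array([-0.03912309,  0.05489037, -0.02898043]), 'grasp_force': 0.0, 'gripper_width': 91.61645578448521}
[[ 0.939  0.343 -0.001]
 [ 0.343 -0.939  0.001]
 [-0.    -0.002 -1.   ]]
polisher side [266.8 229.5] 0.9
polisher top [284.  236.6] 0.55
    [570.5  22.2  -6. ] [0.6 0.6]
tub_in side [266.9 230.9] 0.7
tub_in top [303.5 230.5] 0.56
    [572.4 -24.2  48.5] [6.1 6.1]
tub_rim side [268.4 219. ] 0.63
tub_rim top [308.5 232.2] 0.62
    [568.3 -33.9 103.7] [1. 1.]
lever_hinge side [292.8 180.7] 0.89
lever_hinge top [244.  202.7] 0.72
    [640.7 110.8  78.7] [4.8 4.8]
lever_grip side [241.1 159.4] 0.57
lever_grip top [241.1 250.3] 0.78
    [516.8 101.6 173.9] [2.9 2.9]
lever_pin side [263.7 172.2] 0.61
lever_pin top [251.3 234.5] 0.9
    [562.   86.2 139.7] [5.7 5.7]
cup side [244.  357.2] 0.58
cup top [435.1 270.2] 0.64
    [ 494.3 -327.3   12.6] [0.4 0.4]
jar side [230.6 154.2] 0.73
jar top [160.2 275.5] 0.91
    [4.794e+02 3.140e+02 2.000e-01] [5. 5.]
ink side [350.9 341.2] 0.86
ink top [421.7 170.9] 0.89
    [ 728.9 -307.1    4. ] [3.6 3.6]
copper side [298.7 160.1] 0.7
copper top [178.8 178. ] 0.75
    [699.4 280.6  -2.9] [12.9 12.9]
ball0_center side [245.2 354. ] 0.41
ball0_center top [431.4 272.3] 0.57
    [ 493.3 -319.4    8.9] [3.3 3.3]
```

View pics/b.png

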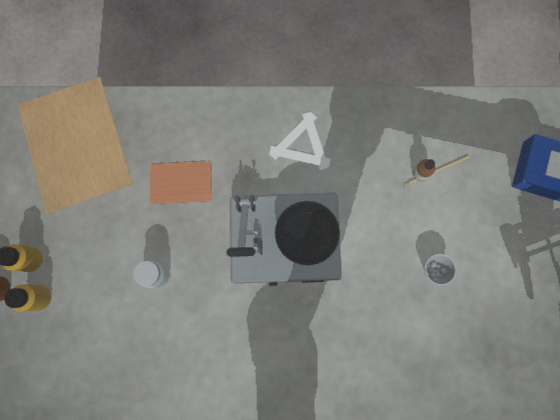

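View pics/c.png

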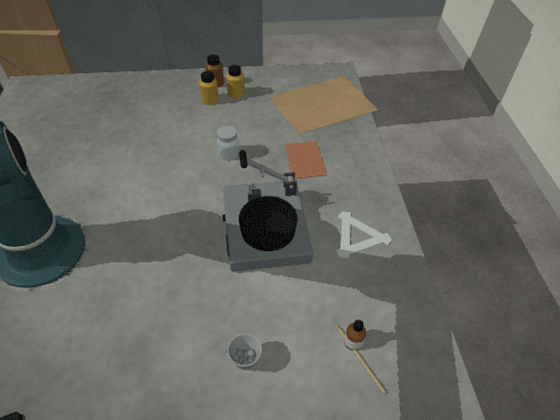

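The top view shows the cup with its balls at about (440,268), the black tub at (307,232), the lever bar at (241,252), the jar at (150,274), the ink bottle at (427,168) and the copper plate at (181,182). The side view agrees: cup at (245,351), tub at (268,222). The polisher is almost axis-aligned.

```bash
cat >> h.py <<'E'
from scipy.optimize import least_squares
MOD={"tub_rim":(0,-50,110),"lever_hinge":(75,85,85),"lever_grip":(-43.5,85,177),"polisher":(0,0,0),"tub_in":(0,-50,56)}
def circ(r,z,n=72):
    a=np.linspace(0,2*np.pi,n); return np.c_[r*np.cos(a),r*np.sin(a),0*a+z]
def maskbox(pts): return np.r_[pts.min(0),pts.max(0)]
CUP=np.vstack([circ(21,0),circ(28,28),circ(35,55)])
JAR=np.vstack([circ(32,0),circ(32,85)])
def fitobj(obs,pts,x0):
    "obs: list of (frame, region)"
    def res(p):
        o=[]
        for f,m in obs:
            v,u=np.nonzero(m); q=proj(f,pts+[p[0],p[1],0])
            o.append(maskbox(q)-np.array([u.min(),v.min(),u.max()+1,v.max()+1]))
        return np.concatenate(o)
    r=least_squares(res,x0,loss="soft_l1"); return r.x,r.fun
E
python3 - <<'E'
from h import *
fs={n:manip.grab_frame(n) for n in("side","top")}
for l,pts,x0 in (("cup",CUP,[494,-327]),("jar",JAR,[480,314])):
    o=[(f,manip.silhouettes(f,l)[0]["region"]) for f in fs.values()]
    for k in (o,o[:1],o[1:]):
        x,e=fitobj(k,pts,x0); print(l,x.round(1),e.round(1))
obs=[(f,l,manip.tip_of(f,l)) for f in fs.values() for l in MOD]
obs=[(f,l,r[0]["uv"]) for f,l,r in obs if r]
def W(p,q): c,s=np.cos(p[2]),np.sin(p[2]); return [p[0]+c*q[0]-s*q[1],p[1]+s*q[0]+c*q[1],q[2]]
res=lambda p: np.concatenate([proj(f,W(p,MOD[l]))[0]-uv for f,l,uv in obs])
r=least_squares(res,[570,20,0],loss="soft_l1",x_scale=[10,10,.1]); print(r.x.round(3),r.fun.reshape(-1,2).round(1))
# tub silhouettes
for l in("polisher","tub_rim"):
    for n,f in fs.items():
        m=manip.silhouettes(f,l); print(l,n,[(round(k["p"],2),k["box"],k["region"].sum()) for k in m[:2]])
f=fs["top"]; g=f["frame"].copy()
p=r.x; box=[W(p,q) for q in((-100,-125,50),(100,-125,50),(100,125,50),(-100,125,50))]
fs2=[]
for n,f in fs.items():
    g=f["frame"].copy()
    cv2.polylines(g,[proj(f,box).astype(np.int32)],True,(0,255,0),1)
    cv2.polylines(g,[proj(f,[W(p,q+[0,-50,0]) for q in circ(70,110)]).astype(np.int32)],True,(0,0,255),1)
    for l in("lever_hinge","lever_grip"): cv2.circle(g,tuple(int(v) for v in proj(f,W(p,MOD[l]))[0]),2,(255,0,255),-1)
    fs2.append(cv2.resize(g[130:300,200:360],None,fx=2.5,fy=2.5))
cv2.imwrite("pics/d.png",np.hstack(fs2))
E
```

```text
cup [ 496.  -329.1] [-1.1  0.1 -0.3  0.2  0.2 -0.3 -0.5 -1.5]
cup [ 497.4 -328.9] [-0.4 -0.1  0.4  0. ]
cup [ 494.1 -329.4] [ 0.4  0.6 -0.4 -0.6]
jar [476.1 317.2] [-2.3 -1.4 -1.6  1.1 -1.3 -0.6  2.1 -1.5]
jar [481.7 316.7] [-0.3 -1.4  0.3  1.1]
jar [473.7 317.5] [-1.5  0.4  2.  -0.5]
[5.67459e+02 1.71860e+01 1.70000e-02] [[-1.400e+00 -2.000e-01]
 [-6.000e-01 -6.000e-01]
 [ 2.400e+00  5.000e-01]
 [-8.570e+01 -1.121e+02]
 [ 2.300e+00 -8.000e-01]
 [ 3.000e-01 -3.600e+00]
 [-1.000e-01 -2.500e+00]
 [ 7.000e-01  1.000e-01]
 [-6.000e-01  1.300e+00]
 [ 5.900e+00  1.100e+00]]
polisher side [(0.89, [226.1, 152.1, 316.2, 272.3], np.int64(7022))]
polisher top [(0.83, [230.0, 191.6, 341.6, 286.1], np.int64(9611))]
tub_rim side [(0.95, [224.8, 146.8, 314.0, 270.9], np.int64(7234))]
tub_rim top [(0.72, [440.3, 265.3, 448.4, 274.2], np.int64(41)), (0.61, [227.6, 191.1, 344.8, 284.1], np.int64(9567))]
```

View pics/d.png

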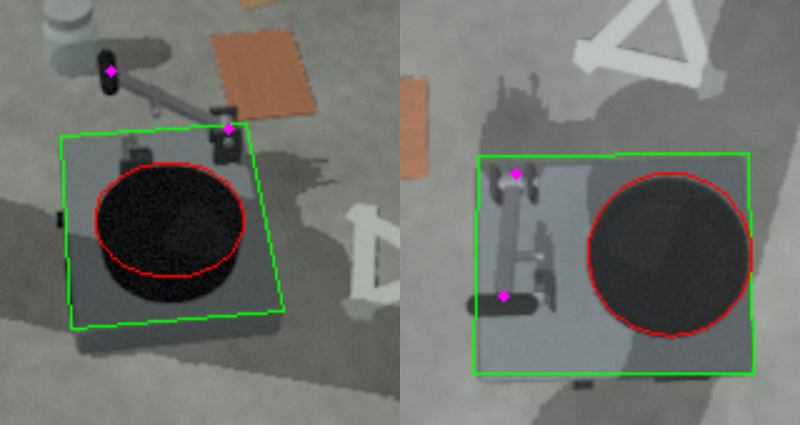

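Call:
play_rows --pt "0.045 -0.021 0.01 0 0 -0.05 0.0919" --pt "0.09 -0.043 0.02 0 0 -0.1 0.0919" --pt "0.134 -0.065 0.03 0 0 -0.15 0.0919" --pt "0.179 -0.086 0.04 0 0 -0.2 0.0919" --pt "0.224 -0.108 0.05 0 0 -0.25 0.0919" --pt "0.268 -0.13 0.06 0 0 -0.3 0.0919" --pt "0.312 -0.151 0.07 0 0 -0.35 0.0919" --pt "0.353 -0.17 0.083 0 0 -0.35 0.0919" --pt "0.353 -0.17 0.083 0 0 -0.35 0.0919" --pt "0.353 -0.17 0.083 0 0 -0.35 0.0919"

```text
t: 3.2
tcp_pos: [496.9, -328.6, 150.2]
tcp_rot: [0.939, 0.344, -0.0, -0.0]
contact_force: [-0.7, -0.1, -1.0]
gripper_width: 91.7
grasp_force: 0.0
```

Run:
```python
from h import *
s=manip.get_state();print(s["joint_pos"].round(3),s["tcp_pos"].round(1),R.from_quat(s["tcp_rot"]).as_matrix().round(3))
f=manip.grab_frame("wrist");cv2.imwrite("pics/e.png",f["frame"])
for k in manip.silhouettes(f,"cup")[:2]:
    print(k["p"],k["box"]); x,e=fitobj([(f,k["region"])],CUP,[495,-329]);print(x,e.round(1)); print(tool([x[0],x[1],38]))
r=manip.tip_of(f,"cup"); print([(k["uv"],k["p"],atz(f,k["uv"],0)) for k in r[:2]])
```

```text
[ 0.673  0.485 -0.188  1.799  0.114  0.869 -0.436] [ 496.9 -328.6  150.2] [[ 0.763  0.646 -0.001]
 [ 0.646 -0.763  0.001]
 [-0.    -0.001 -1.   ]]
0.71 [232.2, 173.3, 318.9, 255.9]
[ 496.45741706 -328.18656856] [-0.7 -0.6  0.7  0.9]
[  3.06842056  -1.75162594 112.72897516]
[([274.7, 199.0], 0.98, array([ 497.20261996, -327.79456945,    0.        ]))]
```

View pics/e.png

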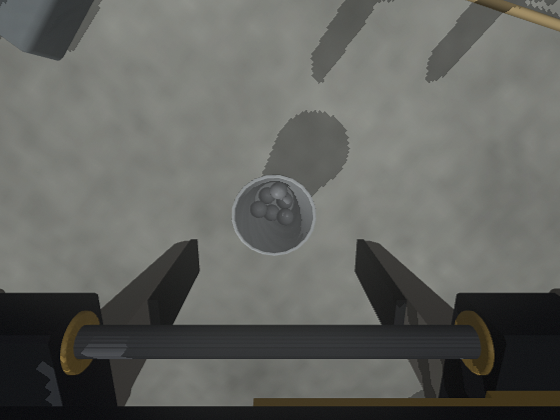

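The wrist view shows the cup at (273,215), centred between the fingers, with all six balls in it. I'll descend and grip.

Call:
play_rows --pt "0.001 0 0.035 0 0 0 0.0919" --pt "0.001 0 0.07 0 0 0 0.0919" --pt "0.001 0 0.1 0 0 0 0.0919" --pt "0.001 0 0.112 0 0 0 0.0919" --pt "0.001 0 0.112 0 0 0 0.0919" --pt "0.001 0 0.112 0 0 0 0.06" --pt "0.001 0 0.112 0 0 0 0.04" --pt "0.001 0 0.112 0 0 0 0.04" --pt "0.001 0 0.112 0 0 0 0.04" --pt "0.001 0 0.112 0 0 0 0.04" --pt "0.001 0 0.112 0 0 0 0.04" --pt "0.001 0 0.112 0 0 0 0.04" --force 50

```text
t: 4.55
tcp_pos: [497.5, -329.8, 40.1]
tcp_rot: [0.939, 0.343, 0.0, 0.001]
contact_force: [-1.4, 0.8, 6.6]
gripper_width: 66.5
grasp_force: 50.0
```

Call:
play_rows --pt "0 0 -0.03 0 0 0 0.04" --pt "0 0 -0.07 0 0 0 0.04" --pt "0 0 -0.115 0 0 0 0.04" --pt "0 0 -0.16 0 0 0 0.04" --pt "0.02 -0.014 -0.19 0 0 0 0.04" --pt "0.055 -0.037 -0.19 0 0 0 0.04" --pt "0.09 -0.061 -0.19 0 0 0 0.04" --pt "0.125 -0.085 -0.19 0 0 0 0.04" --pt "0.16 -0.109 -0.19 0 0 0 0.04" --pt "0.195 -0.132 -0.19 0 0 0 0.04" --pt "0.225 -0.153 -0.19 0 0 0 0.04" --pt "0.25 -0.17 -0.19 0 0 0 0.04"

```text
t: 5.75
tcp_pos: [578.8, -35.6, 228.8]
tcp_rot: [0.939, 0.344, 0.0, -0.0]
contact_force: [-0.8, 0.2, -1.6]
gripper_width: 66.8
grasp_force: 50.0
```

Run:
```python
from h import *
s=manip.get_state();print(s["joint_pos"].round(3),s["tcp_pos"].round(1),s["gripper_width"])
f=manip.grab_frame("side");g=manip.grab_frame("top")
cv2.imwrite("pics/f.png",np.hstack([cv2.resize(k["frame"][100:360,150:450],None,fx=1.3,fy=1.3) for k in(f,g)]))
```

```text
[ 0.253  0.38  -0.314  1.768  0.135  1.014 -0.981] [578.8 -35.6 228.8] 66.77992900020871
```

View pics/f.png

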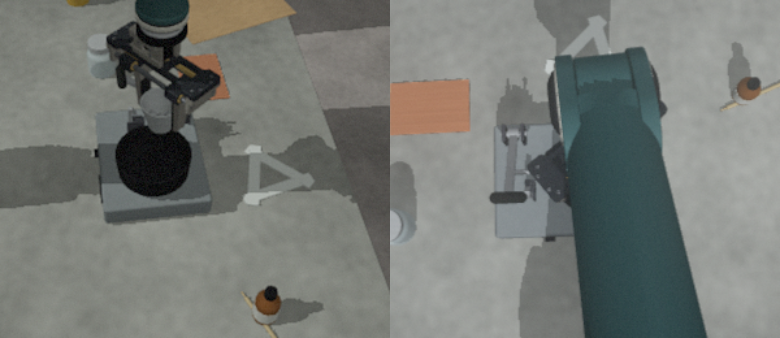

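The cup is held upright above the tub, and the lever is still up. Next I'll tilt it part way, up to about 50°.

Call:
play_rows --pt "0.009 -0.006 0 0 0.1 0 0.04" --pt "0.018 -0.012 0 0 0.2 0 0.04" --pt "0.018 -0.012 0 0 0.3 0 0.04" --pt "0.018 -0.012 0 0 0.4 0 0.04" --pt "0.018 -0.012 0 0 0.5 0 0.04" --pt "0.018 -0.012 0 0 0.6 0 0.04" --pt "0.018 -0.012 0 0 0.7 0 0.04" --pt "0.018 -0.012 0 0 0.8 0 0.04" --pt "0.018 -0.012 0 0 0.9 0 0.04" --force 60

```text
t: 6.75
tcp_pos: [584.3, -19.2, 229.1]
tcp_rot: [0.846, 0.309, 0.41, -0.147]
contact_force: [0.7, 0.4, -3.9]
gripper_width: 66.4
grasp_force: 60.0
```

Run:
```python
from h import *
s=manip.get_state();print(s["joint_pos"].round(3),s["tcp_pos"].round(1),s["gripper_width"]);print(R.from_quat(s["tcp_rot"]).as_matrix().round(3))
```

```text
[ 1.227  0.565 -1.077  2.16  -0.992  0.311  0.387] [584.3 -19.2 229.1] 66.43676647640177
[[ 0.473  0.642  0.603]
 [ 0.402 -0.766  0.501]
 [ 0.784  0.005 -0.621]]
```

```bash
cat > kin.py <<'E'
from h import *
import itertools
D=[([1.17801115,0.46825514,-0.01160752,1.6034927,0.00602085,1.0714052,-0.05632723],[222.5,-610.2,232.8],[.98475,.17396,-.0002,-.0007]),
([0.673,0.485,-0.188,1.799,0.114,0.869,-0.436],[496.9,-328.6,150.2],[.939,.344,0,0]),
([0.253,0.38,-0.314,1.768,0.135,1.014,-0.981],[578.8,-35.6,228.8],[.939,.344,0,0]),
([1.227,0.565,-1.077,2.16,-0.992,0.311,0.387],[584.3,-19.2,229.1],[.846,.309,.41,-.147])]
def frames(q,s,off):
    Z=lambda a:R.from_euler("z",a);Y=lambda a:R.from_euler("y",a)
    A=Z(s[0]*q[0]+off)*Y(q[1]);B=A*Z(s[1]*q[2])*Y(q[3]);C=B*Z(s[2]*q[4])*Y(q[5])
    return A,B,C,C*Z(s[3]*q[6])
if __name__=="__main__":
    best=[]
    for s in itertools.product([1,-1],repeat=4):
        # base offset from state 0 tool orientation residual
        for off in np.arange(-3.14,3.14,.02):
            Fs=[frames(q,s,off) for q,_,_ in D]
            M=[];b=[]
            for (q,p,_),F in zip(D,Fs):
                M.append(np.c_[[0,0,1],F[0].as_matrix()[:,2],F[1].as_matrix()[:,2],F[2].as_matrix()[:,2]]);b.append(p)
            M=np.vstack(M);b=np.concatenate(b);x,*_=np.linalg.lstsq(M,b,rcond=None);e=np.abs(M@x-b).max()
            ang=[np.degrees(np.arccos(np.clip(F[2].as_matrix()[:,2]@R.from_quat(r).as_matrix()[:,2],-1,1))) for (q,p,r),F in zip(D,Fs)]
            rel=[(F[3].inv()*R.from_quat(r)) for (q,p,r),F in zip(D,Fs)]
            best.append((e+max(ang),e,s,round(off,3),x.round(1),np.round(ang,1),[k.as_euler("zyx").round(2).tolist() for k in rel]))
    best.sort(key=lambda k:k[0])
    for k in best[:4]:print(k)
E
python3 kin.py
```

```text
(np.float64(13.091151089862826), np.float64(10.358509377878931), (-1, -1, -1, 1), np.float64(-0.06), array([336. , 462.5, 494.7, 273.4]), array([0. , 0.1, 0. , 2.7]), [[1.62, -0.0, 0.0], [2.38, -0.0, 0.0], [-2.81, 0.0, -0.0], [0.76, 0.03, 0.03]])
(np.float64(13.091151089862826), np.float64(10.358509377878931), (-1, -1, -1, -1), np.float64(-0.06), array([336. , 462.5, 494.7, 273.4]), array([0. , 0.1, 0. , 2.7]), [[1.51, -0.0, 0.0], [1.51, -0.0, -0.0], [1.51, 0.0, 0.0], [1.53, 0.05, 0.0]])
(np.float64(13.968398835171516), np.float64(12.13392570143219), (-1, -1, -1, 1), np.float64(-0.04), array([307.8, 493.9, 478.5, 283.5]), array([0. , 0.1, 0. , 1.8]), [[1.64, -0.0, 0.0], [2.4, -0.0, 0.0], [-2.79, 0.0, -0.0], [0.77, 0.02, 0.02]])
(np.float64(13.968398835171516), np.float64(12.13392570143219), (-1, -1, -1, -1), np.float64(-0.04), array([307.8, 493.9, 478.5, 283.5]), array([0. , 0.1, 0. , 1.8]), [[1.53, -0.0, 0.0], [1.53, -0.0, -0.0], [1.53, 0.0, 0.0], [1.55, 0.03, 0.0]])
```

```bash
cat > ik.py <<'E'
from kin import *
S=(-1,-1,-1,-1);lo=np.array([-2.53,-.31,-1.57,.28,-1.29,.15,-2.92]);hi=np.array([2.53,2.02,1.55,2.44,4.43,1.84,2.92])
def fk(q,L):
    F=frames(q,S,0);z=[f.as_matrix()[:,2] for f in F]
    return L[0]*np.array([0,0,1])+L[1]*z[0]+L[2]*z[1]+L[3]*z[2], F[3]*R.from_euler("z",np.pi/2), z
def fitL():
    M=[];b=[]
    for q,p,r in D:
        _,_,z=fk(q,[0]*4);M.append(np.c_[[0,0,1],z[0],z[1],z[2]]);b.append(p)
        print("oriErr",(fk(q,[0]*4)[1].inv()*R.from_quat(r)).as_rotvec().round(3))
    M=np.vstack(M);b=np.concatenate(b);x=np.linalg.lstsq(M,b,rcond=None)[0];print(x.round(1),(M@x-b).round(1));return x
def ik(p,Rt,L,q0):
    m=.03
    def res(q):
        P_,Ro,_=fk(q,L); return np.r_[(P_-p)/10,(Ro.inv()*Rt).as_rotvec()*20,.02*(q-q0)]
    r=least_squares(res,np.clip(q0,lo+m+.01,hi-m-.01),bounds=(lo+m,hi-m));P_,Ro,_=fk(r.x,L)
    return r.x,np.linalg.norm(P_-p),(Ro.inv()*Rt).magnitude()
E
python3 - <<'E'
from ik import *
L=fitL()
L=np.array(L)
q0=np.array(D[3][0])
def pose(psi,th,roll=0):
    # vertical grasp with x tool at azimuth psi, then tilt th about y
    X=np.array([np.cos(psi),np.sin(psi),0]);Z=np.array([0,0,-1.]);Y=np.cross(Z,X)
    return R.from_matrix(np.c_[X,Y,Z])*R.from_rotvec([0,th,0])
rng=np.random.default_rng(0)
for psi in(-.6,-.3,0,.3,.7,1.1,1.5,2.2,2.8,-1,-1.5,-2.2,3.14):
  for th in(1.8,):
    best=None
    Rt=pose(psi,th);u=np.array([np.cos(psi),np.sin(psi),0]);p=np.array([564,-33,215])+28*u
    for k in range(12):
        q,e,a=ik(p,Rt,L,q0 if k==0 else rng.uniform(lo,hi))
        if e<2 and a<.02:
            d=np.abs(q-q0).max()
            if best is None or d<best[0]:best=(d,q)
    print(psi,th,None if best is None else (round(best[0],2),best[1].round(2)))
E
```

```text
oriErr [-0. -0.  0.]
oriErr [-0.001  0.     0.   ]
oriErr [ 0.    -0.001 -0.001]
oriErr [ 0.001 -0.    -0.001]
[251.3 556.1 445.4 303.4] [ 27.7  19.8  -2.6  14.3  24.9   1.8  -3.   26.2   0.4  11.2 -13.9   0.5]
-0.6 1.8 (np.float64(3.08), array([-0.75,  1.02,  0.51,  2.4 ,  2.09,  1.53,  1.18]))
-0.3 1.8 None
0 1.8 None
0.3 1.8 None
0.7 1.8 (np.float64(5.21), array([ 1.46,  1.84, -1.47,  2.29,  4.21,  0.18,  2.37]))
1.1 1.8 (np.float64(0.9), array([ 1.34,  1.46, -1.2 ,  2.05, -0.89,  0.73,  1.  ]))
1.5 1.8 (np.float64(0.86), array([ 1.2 ,  1.43, -1.16,  1.79, -0.57,  1.13,  0.62]))
2.2 1.8 (np.float64(1.44), array([ 0.94,  1.72, -1.54,  1.4 , -0.08,  1.75,  0.02]))
2.8 1.8 None
-1 1.8 (np.float64(2.51), array([-1.05,  1.15,  0.82,  2.18,  1.52,  1.07,  1.58]))
-1.5 1.8 (np.float64(2.21), array([-0.62,  0.99,  0.3 ,  1.87,  1.22,  1.68,  1.95]))
-2.2 1.8 (np.float64(2.18), array([-0.73,  1.3 ,  0.89,  1.45,  0.54,  1.81,  2.56]))
3.14 1.8 None
```

```bash
cat > ik2.py <<'E'
from ik import *
def basis(q):
    F=frames(q,S,0);z=[f.as_matrix() for f in F]
    return np.c_[[0,0,1],z[0][:,2],z[1][:,2],z[2][:,2],z[0][:,1],z[1][:,1]],F[3]*R.from_euler("z",np.pi/2)
M=np.vstack([basis(q)[0] for q,_,_ in D]);b=np.concatenate([p for _,p,_ in D])
L=np.linalg.lstsq(np.vstack([M,.01*np.eye(6)]),np.r_[b,.01*np.array([330,450,450,280,-13,-13])],rcond=None)[0]
def fk(q): B,Ro=basis(q); return B@L,Ro
def ik(p,Rt,q0,w=.02):
    m=.03
    res=lambda q:(lambda P_,Ro:np.r_[(P_-p)/10,(Ro.inv()*Rt).as_rotvec()*20,w*(q-q0)])(*fk(q))
    r=least_squares(res,np.clip(q0,lo+m+.01,hi-m-.01),bounds=(lo+m,hi-m));P_,Ro=fk(r.x)
    return r.x,np.linalg.norm(P_-p),(Ro.inv()*Rt).magnitude()
def pose(psi,th):
    X=np.array([np.cos(psi),np.sin(psi),0]);Z=np.array([0,0,-1.]);Y=np.cross(Z,X)
    return R.from_matrix(np.c_[X,Y,Z])*R.from_rotvec([0,th,0])
E
python3 - <<'E'
from ik2 import *
print(L.round(1),(M@L-b).round(1))
R0=R.from_quat(manip.get_state()["tcp_rot"])
for psiF in(.9,1.0,1.1,1.2,1.4):
  for zF in (215,):
    q=np.array(D[3][0]);print(psiF)
    for k in range(1,11):
        a=k/10;psi=.704+(psiF-.704)*min(1,a*1.6);th=.9+a*.95
        u=np.array([np.cos(psi),np.sin(psi),0]);p=np.array([564,-33,229+(zF-229)*a])+28*u
        qn,e,an=ik(p,pose(psi,th),q,.05)
        if k in(5,10) or e>2 or an>.03:print(k,qn.round(2),round(e,1),round(an,3),"step",np.abs(qn-q).max().round(2))
        q=qn
    rv=(R0.inv()*pose(psiF,1.85)).as_rotvec();print("rv",rv.round(3), "dp",R0.inv().apply(p-[584.3,-19.2,229.1]).round(1))
E
```

```text
[306.3 520.  472.8 310.3 -28.9  -4.4] [ 0.1  0.   0.1 -0.1  0.1 -0.1  0.1 -0.2 -0.  -0.   0.   0. ]
0.9
5 [ 1.44  1.21 -1.26  2.14 -0.92  0.34  0.84] 0.0 0.0 step 0.1
10 [ 1.46  1.68 -1.23  2.04 -0.84  0.59  1.09] 0.0 0.0 step 0.09
rv [ 0.207  0.946 -0.036] dp [-9.2 -8.2 11.1]
1.0
5 [ 1.39  1.14 -1.19  2.09 -0.89  0.49  0.8 ] 0.0 0.0 step 0.09
10 [ 1.4   1.58 -1.17  1.99 -0.83  0.74  1.03] 0.0 0.0 step 0.09
rv [ 0.309  0.942 -0.056] dp [ -9.6 -10.9  10.5]
1.1
5 [ 1.35  1.09 -1.13  2.04 -0.84  0.61  0.76] 0.0 0.0 step 0.1
10 [ 1.34  1.51 -1.12  1.93 -0.81  0.87  0.96] 0.0 0.0 step 0.08
rv [ 0.411  0.937 -0.076] dp [-10.2 -13.5   9.8]
1.2
5 [ 1.3   1.07 -1.08  1.99 -0.79  0.72  0.72] 0.0 0.0 step 0.11
10 [ 1.29  1.47 -1.08  1.86 -0.77  0.99  0.89] 0.0 0.0 step 0.08
rv [ 0.513  0.93  -0.096] dp [-10.9 -16.    8.8]
1.4
5 [ 1.22  1.05 -1.01  1.89 -0.69  0.91  0.66] 0.0 0.0 step 0.14
10 [ 1.18  1.42 -1.02  1.74 -0.7   1.21  0.78] 0.0 0.0 step 0.07
rv [ 0.716  0.91  -0.137] dp [-12.9 -20.6   6.3]
```

Call:
play_rows --pt "-0.001 -0.001 0.001 0.034 0.078 -0.006 0.04" --pt "-0.002 -0.002 0.002 0.068 0.156 -0.013 0.04" --pt "-0.003 -0.003 0.003 0.103 0.234 -0.019 0.04" --pt "-0.003 -0.005 0.003 0.137 0.312 -0.025 0.04" --pt "-0.004 -0.006 0.004 0.171 0.39 -0.032 0.04" --pt "-0.005 -0.007 0.005 0.205 0.468 -0.038 0.04" --pt "-0.006 -0.008 0.006 0.24 0.546 -0.044 0.04" --pt "-0.007 -0.009 0.007 0.274 0.625 -0.051 0.04" --pt "-0.008 -0.01 0.007 0.308 0.703 -0.057 0.04" --pt "-0.008 -0.011 0.008 0.342 0.781 -0.063 0.04" --pt "-0.009 -0.012 0.009 0.377 0.859 -0.07 0.04" --pt "-0.01 -0.014 0.01 0.411 0.937 -0.076 0.04"

```text
t: 7.95
tcp_pos: [577.4, -7.3, 212.7]
tcp_rot: [0.514, 0.313, 0.68, -0.419]
contact_force: [-0.1, 0.7, -0.6]
gripper_width: 66.5
grasp_force: 60.0
```

Run:
```python
from h import *
s=manip.get_state();print(s["joint_pos"].round(3),s["tcp_pos"].round(1),s["gripper_width"]);print(R.from_quat(s["tcp_rot"]).as_matrix().round(3))
f=manip.grab_frame("side");g=manip.grab_frame("top")
for n,k in(("s",f),("t",g)):
    print(n,[(np.round(r["uv"]),round(r["p"],2)) for i in range(1) for r in manip.tip_of(k,"ball%d_center"%i)])
cv2.imwrite("pics/g.png",np.hstack([cv2.resize(k["frame"][130:330,180:380],None,fx=2,fy=2) for k in(f,g)]))
```

```text
[ 1.349  1.535 -1.132  1.923 -0.784  0.859  0.943] [577.4  -7.3 212.7] 66.45217436516909
[[-0.122  0.891  0.437]
 [-0.249 -0.453  0.856]
 [ 0.961 -0.005  0.277]]
s []
t [(array([249., 202.]), 0.28)]
```

View pics/g.png

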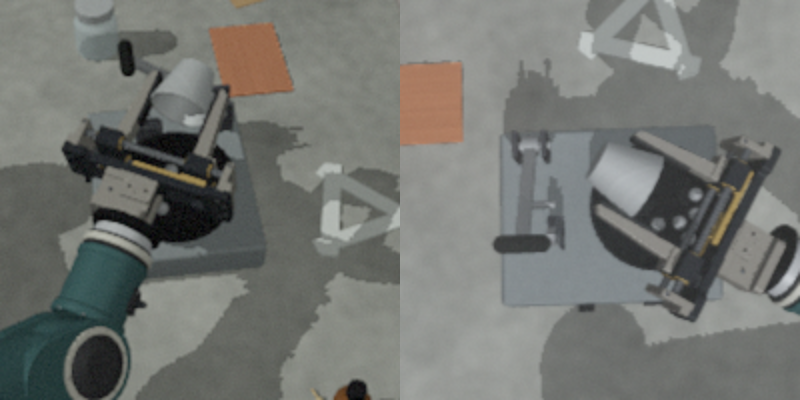

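The cup is tipped over the tub, and at least four balls can be seen in it (around 655–695,190–225 in the right half). I'll hold a little further over with a slight shake so the rest roll out.

Call:
play_rows --pt "0 0 0 0 0.08 0 0.04" --pt "0 0 0 0 0.15 0 0.04" --pt "0 0 0 0 0.15 0 0.04" --pt "0 0 0 0 0.1 0 0.04" --pt "0 0 0 0 0.15 0 0.04" --pt "0 0 0 0 0.15 0 0.04"

```text
t: 8.75
tcp_pos: [576.9, -6.0, 214.8]
tcp_rot: [0.462, 0.282, 0.716, -0.441]
contact_force: [0.7, -0.0, -1.7]
gripper_width: 66.9
grasp_force: 60.0
```

Run:
```python
from h import *
s=manip.get_state();print(s["joint_pos"].round(3),s["tcp_pos"].round(1),s["gripper_width"])
g=manip.grab_frame("top")
c=g["frame"][150:300,270:380]
cv2.imwrite("pics/h.png",cv2.resize(c,None,fx=4,fy=4,interpolation=cv2.INTER_CUBIC))
r=manip.spot_in(g,"ball0_center");print([(np.round(k["box"]),round(k["p"],2)) for k in r])
```

```text
[ 1.339  1.654 -1.143  1.892 -0.786  0.931  0.994] [576.9  -6.  214.8] 66.85152033627719
[]
```

View pics/h.png

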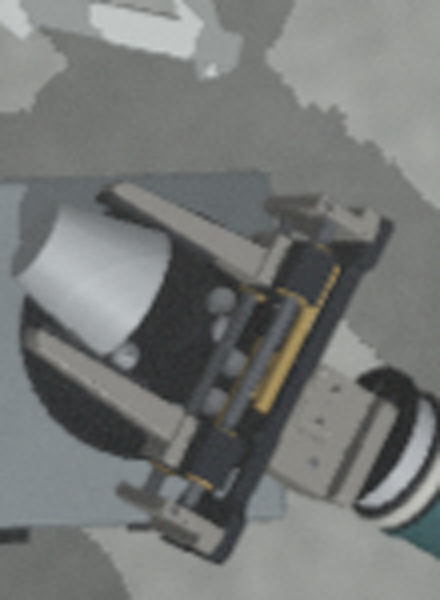

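Run:
```python
from ik2 import *
s=manip.get_state();R0=R.from_quat(s["tcp_rot"]);p0=s["tcp_pos"];q=s["joint_pos"]
Rt=pose(.8,.5);pt=np.array([560,-110,260.])
rv=(R0.inv()*Rt).as_rotvec();dp=R0.inv().apply(pt-p0);print("rv",rv.round(3),"dp",dp.round(1),np.linalg.norm(rv))
for k in range(1,13):
    a=k/12;qn,e,an=ik(p0+a*(pt-p0),R0*R.from_rotvec(a*rv),q,.05);print(k,qn.round(2),round(e,1),round(an,3),np.abs(qn-q).max().round(2));q=qn
```

```text
rv [-0.316 -1.486  0.101] dp [ 82.6  31.7 -72.7] 1.522374493374642
1 [ 1.37  1.55 -1.14  1.93 -0.8   0.86  0.95] 0.0 0.0 0.11
2 [ 1.39  1.43 -1.14  1.97 -0.82  0.79  0.89] 0.0 0.0 0.11
3 [ 1.41  1.31 -1.14  2.   -0.82  0.74  0.83] 0.0 0.0 0.12
4 [ 1.42  1.19 -1.13  2.02 -0.83  0.7   0.75] 0.0 0.0 0.13
5 [ 1.41  1.06 -1.12  2.03 -0.82  0.67  0.67] 0.0 0.0 0.13
6 [ 1.4   0.92 -1.1   2.03 -0.81  0.66  0.57] 0.0 0.0 0.13
7 [ 1.37  0.79 -1.06  2.03 -0.78  0.66  0.47] 0.0 0.0 0.13
8 [ 1.33  0.66 -1.01  2.02 -0.74  0.67  0.36] 0.0 0.0 0.13
9 [ 1.27  0.55 -0.95  2.   -0.67  0.69  0.23] 0.0 0.0 0.13
10 [ 1.19  0.46 -0.88  1.98 -0.59  0.71  0.09] 0.0 0.0 0.14
11 [ 1.09  0.38 -0.8   1.96 -0.47  0.73 -0.07] 0.0 0.0 0.16
12 [ 0.99  0.33 -0.72  1.93 -0.33  0.76 -0.23] 0.0 0.0 0.17
```

Call:
play_rows --pt "0.007 0.003 -0.006 -0.026 -0.124 0.008 0.04" --pt "0.014 0.005 -0.012 -0.053 -0.248 0.017 0.04" --pt "0.021 0.008 -0.018 -0.079 -0.372 0.025 0.04" --pt "0.028 0.011 -0.024 -0.105 -0.495 0.034 0.04" --pt "0.034 0.013 -0.03 -0.132 -0.619 0.042 0.04" --pt "0.041 0.016 -0.036 -0.158 -0.743 0.05 0.04" --pt "0.048 0.018 -0.042 -0.184 -0.867 0.059 0.04" --pt "0.055 0.021 -0.048 -0.211 -0.991 0.067 0.04" --pt "0.062 0.024 -0.055 -0.237 -1.115 0.076 0.04" --pt "0.069 0.026 -0.061 -0.263 -1.238 0.084 0.04" --pt "0.076 0.029 -0.067 -0.29 -1.362 0.093 0.04" --pt "0.083 0.032 -0.073 -0.316 -1.486 0.101 0.04"

```text
t: 10.05
tcp_pos: [559.1, -110.4, 261.1]
tcp_rot: [0.893, 0.377, 0.227, -0.094]
contact_force: [0.9, 0.5, -1.7]
gripper_width: 66.4
grasp_force: 60.0
```

Run:
```python
from ik2 import *
s=manip.get_state();R0=R.from_quat(s["tcp_rot"]);p0=s["tcp_pos"];q=s["joint_pos"]
f=manip.grab_frame("top");h=manip.grab_frame("side")
print(p0.round(1),q.round(2),s["gripper_width"])
from collections import Counter
for n,k in(("top",f),("side",h)):
    r=manip.spot_in(k,"ball0_center");print(n,[(np.round(x["box"]),round(x["p"],2)) for x in r])
cv2.imwrite("pics/i.png",np.hstack([cv2.resize(k["frame"][130:330,200:400],None,fx=2,fy=2,interpolation=cv2.INTER_CUBIC) for k in(h,f)]))
Rt=pose(.704,0);pt=np.array([496,-328.5,150.])
print("rv",(R0.inv()*Rt).as_rotvec().round(3),"dp",R0.inv().apply(pt-p0).round(1))
```

```text
[ 559.1 -110.4  261.1] [ 0.97  0.32 -0.7   1.93 -0.35  0.76 -0.23] 66.44182791815265
top [(array([326., 230., 329., 236.]), 0.44), (array([412., 161., 436., 181.]), 0.41)]
side []
rv [-0.021 -0.496  0.093] dp [-229.2  106.7    2.6]
```

View pics/i.png

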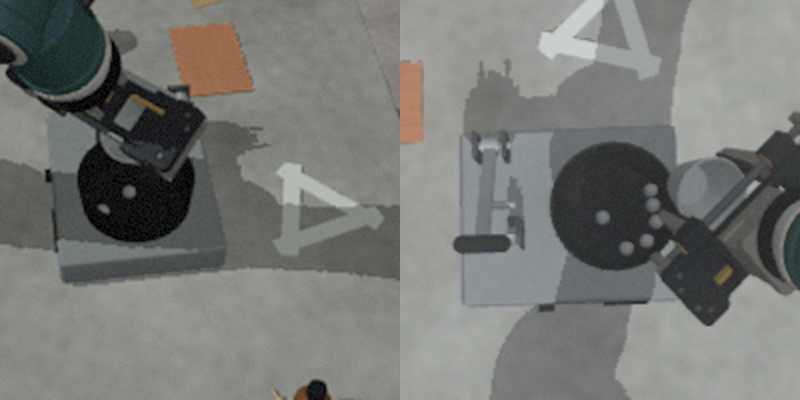

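All six balls are in the tub: (602,217), (626,249), (647,241), (656,222), (653,204) and (651,190) in the right half, which is the top view. Now I'll carry the cup back.

Call:
play_rows --pt "-0.023 0.011 0 -0.002 -0.05 0.009 0.04" --pt "-0.046 0.021 0.001 -0.004 -0.099 0.019 0.04" --pt "-0.069 0.032 0.001 -0.006 -0.149 0.028 0.04" --pt "-0.092 0.043 0.001 -0.008 -0.198 0.037 0.04" --pt "-0.115 0.053 0.001 -0.011 -0.248 0.047 0.04" --pt "-0.138 0.064 0.002 -0.013 -0.298 0.056 0.04" --pt "-0.16 0.075 0.002 -0.015 -0.347 0.065 0.04" --pt "-0.183 0.085 0.002 -0.017 -0.397 0.074 0.04" --pt "-0.206 0.096 0.002 -0.019 -0.446 0.084 0.04" --pt "-0.229 0.107 0.003 -0.021 -0.496 0.093 0.04" --pt "-0.229 0.107 0.003 -0.021 -0.496 0.093 0.04" --pt "-0.229 0.107 0.003 -0.021 -0.496 0.093 0.04"

```text
t: 11.45
tcp_pos: [496.3, -327.1, 144.2]
tcp_rot: [0.939, 0.345, 0.002, -0.006]
contact_force: [1.0, 0.5, -0.8]
gripper_width: 66.4
grasp_force: 60.0
```

Run:
```python
from h import *
s=manip.get_state();print(s["tcp_pos"].round(1),s["gripper_width"],R.from_quat(s["tcp_rot"]).as_matrix().round(3),s["contact_force"])
f=manip.grab_frame("side");print([k["box"] for k in manip.silhouettes(f,"cup")[:2]])
p=s["tcp_pos"]
q=proj(f,CUP+[p[0],p[1],p[2]-39]);print(maskbox(q))
cv2.imwrite("pics/j.png",cv2.resize(f["frame"][210:360,170:330],None,fx=3,fy=3))
```

```text
[ 496.3 -327.1  144.2] 66.42799566179143 [[ 0.762  0.648 -0.001]
 [ 0.648 -0.762  0.013]
 [ 0.007 -0.01  -1.   ]] [ 1.04514628  0.54276455 -0.82384143]
[[224.2, 312.0, 258.7, 349.0]]
[223.18189253 306.97148526 261.29668956 347.58042747]
```

View pics/j.png

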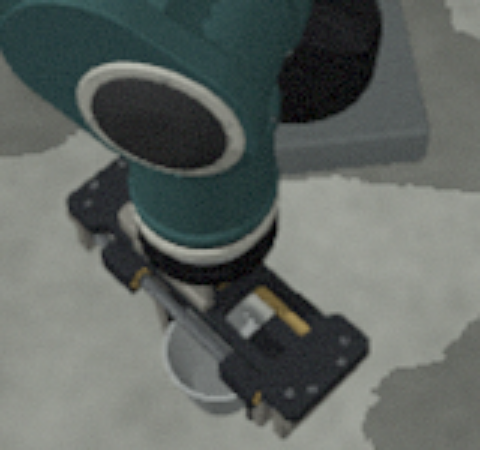

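The cup hangs upright at about (210,370) in the crop, empty and in line with the tool. I'll lower it.

Call:
play_rows --pt "0 0 0.03 0 0 0 0.04" --pt "0 0 0.06 0 0 0 0.04" --pt "0 0 0.085 0 0 0 0.04" --pt "0 0 0.096 0 0 0 0.04" --pt "0 0 0.1 0 0 0 0.04" --pt "0 0 0.102 0 0 0 0.04" --pt "0 0 0.103 0 0 0 0.04" --pt "0 0 0.103 0 0 0 0.04"

```text
t: 12.35
tcp_pos: [498.6, -327.4, 44.3]
tcp_rot: [0.938, 0.346, 0.002, -0.003]
contact_force: [-0.1, 0.1, -0.8]
gripper_width: 66.5
grasp_force: 60.0
```

Call:
play_rows --pt "0 0 0.002 0 0 0 0.04" --pt "0 0 0.004 0 0 0 0.04" --pt "0 0 0.004 0 0 0 0.04"

```text
t: 12.65
tcp_pos: [498.5, -327.2, 40.2]
tcp_rot: [0.938, 0.346, 0.002, -0.003]
contact_force: [-1.0, 1.3, 4.2]
gripper_width: 66.7
grasp_force: 60.0
```

Call:
play_rows --pt "0 0 0.001 0 0 0 0.04" --pt "0 0 0.001 0 0 0 0.075" --pt "0 0 0.001 0 0 0 0.085" --pt "0 0 0.001 0 0 0 0.0919" --pt "0 0 0.001 0 0 0 0.0919" --pt "0 0 0.001 0 0 0 0.0919" --pt "0 0 -0.02 0 0 0 0.0919" --pt "0 0 -0.06 0 0 0 0.0919" --pt "0 0 -0.1 0 0 0 0.0919" --pt "0 0 -0.14 0 0 0 0.0919" --pt "0 0 -0.18 0 0 0 0.0919" --pt "0 0 -0.2 0 0 0 0.0919"

```text
t: 13.85
tcp_pos: [499.1, -329.1, 243.2]
tcp_rot: [0.938, 0.346, 0.003, -0.001]
contact_force: [0.5, -0.5, 0.1]
gripper_width: 91.3
grasp_force: 0.0
```

Run:
```python
from ik2 import *
f=manip.grab_frame("side");w=manip.grab_frame("wrist")
s=manip.get_state();R0=R.from_quat(s["tcp_rot"]);p0=s["tcp_pos"];q=s["joint_pos"];print(p0.round(1),s["gripper_width"])
for k in(f,w):
    for m in manip.silhouettes(k,"cup")[:1]: print(m["box"],m["p"],*fitobj([(k,m["region"])],CUP,[497,-328]))
# target above lever bar; closing axis along world y => tool x at azimuth 0.. choose
pt=np.array([500,40,290.])
for psi in(0,.3,-.3):
    Rt=pose(psi,0);print(psi,"rv",(R0.inv()*Rt).as_rotvec().round(3),"dp",R0.inv().apply(pt-p0).round(1),ik(np.array([520,102,200.]),Rt,q)[0].round(2))
```

```text
[ 499.5 -329.4  242.9] 92.0349563556346
[228.2, 334.9, 259.4, 370.0] 0.69 [ 501.44270191 -329.25134647] [-0.41825447 -0.05349541  0.41953772  0.03079692]
[242.0, 160.8, 305.6, 221.2] 0.64 [ 500.22043927 -328.80366061] [-0.52003042 -0.29265569  0.52124244  0.36048432]
0 rv [-0.001 -0.007  0.706] dp [ 240.4 -280.7  -45.9] [ 0.07  0.34 -0.39  1.91  0.16  0.92 -1.97]
0.3 rv [ 0.    -0.007  0.406] dp [ 240.4 -280.7  -45.9] [ 0.11  0.35 -0.44  1.91  0.18  0.93 -1.69]
-0.3 rv [-0.002 -0.007  1.006] dp [ 240.4 -280.7  -45.9] [ 0.03  0.33 -0.34  1.91  0.14  0.92 -2.25]
```

The cup is back upright: fits from both cameras put it at (500,-329) with sub-pixel residuals. Now I'll move over the lever bar.

Call:
play_rows --pt "0.02 -0.022 -0.012 0 0 0.06 0.0919" --pt "0.048 -0.052 -0.024 0 0 0.12 0.0919" --pt "0.078 -0.084 -0.036 0 0 0.18 0.0919" --pt "0.108 -0.117 -0.048 0 0 0.25 0.0919" --pt "0.138 -0.149 -0.048 0 0 0.32 0.0919" --pt "0.168 -0.181 -0.048 0 0 0.39 0.0919" --pt "0.198 -0.214 -0.048 0 0 0.46 0.0919" --pt "0.228 -0.246 -0.048 0 0 0.53 0.0919" --pt "0.255 -0.275 -0.048 0 0 0.6 0.0919" --pt "0.278 -0.3 -0.048 0 0 0.66 0.0919" --pt "0.293 -0.317 -0.048 0 0 0.706 0.0919" --pt "0.293 -0.317 -0.048 0 0 0.706 0.0919"

```text
t: 15.25
tcp_pos: [513.6, 106.2, 288.5]
tcp_rot: [1.0, 0.003, -0.001, -0.004]
contact_force: [-0.4, -0.4, -0.6]
gripper_width: 92.2
grasp_force: 0.0
```

Run:
```python
from ik2 import *
w=manip.grab_frame("wrist");t=manip.grab_frame("side")
s=manip.get_state();print(s["tcp_pos"].round(1),s["joint_pos"].round(2),R.from_quat(s["tcp_rot"]).as_matrix().round(3))
r={}
for l in("lever_grip","lever_hinge","lever_pin"):
    o=[]
    for n,f in(("wrist",w),("side",t)):
        k=manip.tip_of(f,l)
        if k: print(l,n,np.round(k[0]["uv"],1),round(k[0]["p"],2),atz(f,k[0]["uv"],{"lever_grip":177,"lever_hinge":85,"lever_pin":143}[l]).round(1)); o.append((f,k[0]["uv"]))
    if len(o)==2: print(tri(o))
cv2.imwrite("pics/k.png",w["frame"])
```

```text
[514.3 102.  288.8] [ 0.17  0.25 -0.5   1.82  0.12  1.11 -1.94] [[ 1.     0.002 -0.002]
 [ 0.002 -1.     0.006]
 [-0.002 -0.006 -1.   ]]
lever_grip wrist [282.  206.3] 0.66 [518.5 101.8 177. ]
lever_grip side [241.9 158.8] 0.71 [515.9  99.5 177. ]
(array([516.82136544, 101.96145559, 174.31833564]), [np.float64(0.9185748832583255), np.float64(0.9185748832581889)])
lever_hinge wrist [277.8  70.3] 0.57 [639.3 106.7  85. ]
lever_hinge side [291.2 181.1] 0.77 [640.2 104.6  85. ]
(array([640.07535098, 106.73431176,  82.79099982]), [np.float64(0.4974094922048377), np.float64(0.4974094922048183)])
lever_pin wrist [303.1 149.9] 0.96 [563.5  82.4 143. ]
lever_pin side [263.4 175.8] 0.77 [565.7  71.6 143. ]
(array([564.47898718,  81.40229833, 133.6630663 ]), [np.float64(1.937636838608602), np.float64(1.9376368386087897)])
```

View pics/k.png

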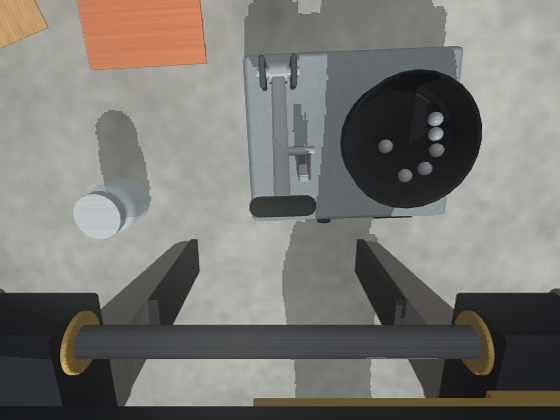

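The wrist view confirms this: bar at (282,206), pin at (303,150), six balls in the tub, jar well to the left. The two cameras agree on the bar at (518,102,177). I'll close the fingers and approach the bar.

Call:
play_rows --pt "0.004 0 0 0 0 0 0.0" --pt "0.004 0 0.02 0 0 0 0.0" --pt "0.004 0 0.04 0 0 0 0.0" --pt "0.004 0 0.055 0 0 0 0.0" --pt "0.004 0 0.065 0 0 0 0.0" --pt "0.004 0 0.074 0 0 0 0.0" --pt "0.004 0 0.076 0 0 0 0.0" --pt "0.004 0 0.076 0 0 0 0.0" --force 20

```text
t: 16.45
tcp_pos: [519.2, 103.0, 214.5]
tcp_rot: [1.0, 0.0, 0.0, -0.004]
contact_force: [-0.7, -1.4, 0.4]
gripper_width: 30.2
grasp_force: 0.0
```

Call:
play_rows --pt "0 0 0 0 0 0 0" --pt "0 0 0 0 0 0 0" --pt "0 0 0.005 0 0 0 0" --pt "0 0 0.01 0 0 0 0" --pt "-0.003 0 0.015 0 0 0 0" --pt "-0.005 0 0.02 0 0 0 0" --pt "-0.008 0 0.025 0 0 0 0" --pt "-0.01 0 0.029 0 0 0 0" --pt "-0.013 0 0.034 0 0 0 0" --pt "-0.015 0 0.039 0 0 0 0" --pt "-0.017 0 0.044 0 0 0 0" --pt "-0.019 0 0.049 0 0 0 0"

```text
t: 17.65
tcp_pos: [498.6, 102.9, 165.0]
tcp_rot: [1.0, 0.0, -0.001, -0.003]
contact_force: [-4.2, -1.8, 6.9]
gripper_width: 0.4
grasp_force: 3.2
```

Call:
play_rows --pt "-0.001 0 0.004 0 0 0 0" --pt "-0.002 0 0.008 0 0 0 0" --pt "-0.004 0 0.012 0 0 0 0" --pt "-0.005 0 0.016 0 0 0 0" --pt "-0.006 0 0.02 0 0 0 0" --pt "-0.007 0 0.024 0 0 0 0" --pt "-0.008 0 0.028 0 0 0 0"

```text
t: 18.35
tcp_pos: [490.8, 102.8, 137.3]
tcp_rot: [1.0, 0.0, -0.001, -0.003]
contact_force: [-5.0, -3.1, 7.7]
gripper_width: 0.8
grasp_force: 4.2
```

Call:
play_rows --pt "0 0 0.002 0 0 0 0" --pt "-0.001 0 0.004 0 0 0 0" --pt "-0.001 0 0.006 0 0 0 0" --pt "-0.001 0 0.006 0 0 0 0"

```text
t: 18.75
tcp_pos: [490.4, 103.3, 130.9]
tcp_rot: [1.0, 0.0, -0.0, -0.003]
contact_force: [-0.4, 0.2, 1.2]
gripper_width: 0.1
grasp_force: 0.2
```

Call:
play_rows --pt "0 0 0.002 0 0 0 0" --pt "0 0 0.004 0 0 0 0" --pt "0 0 0.004 0 0 0 0"

```text
t: 19.05
tcp_pos: [490.4, 103.5, 127.3]
tcp_rot: [1.0, 0.0, -0.0, -0.003]
contact_force: [-3.4, -1.0, 6.3]
gripper_width: 0.8
grasp_force: 3.2
```

Call:
play_rows --pt "0 0 0.002 0 0 0 0" --pt "0 0 0.004 0 0 0 0" --pt "0 0 0.004 0 0 0 0"

```text
t: 19.35
tcp_pos: [490.0, 103.5, 123.1]
tcp_rot: [1.0, 0.0, -0.001, -0.003]
contact_force: [-4.9, -2.0, 6.6]
gripper_width: 0.5
grasp_force: 3.3
```

Call:
play_rows --pt "0 0 0.002 0 0 0 0" --pt "0 0 0.003 0 0 0 0" --pt "0 0 0.003 0 0 0 0"

```text
t: 19.65
tcp_pos: [490.1, 103.6, 121.4]
tcp_rot: [1.0, 0.0, -0.001, -0.003]
contact_force: [-8.1, -1.8, 17.4]
gripper_width: 0.4
grasp_force: 8.6
```

Run:
```python
from h import *
f=manip.grab_frame("side");w=manip.grab_frame("wrist")
s=manip.get_state();print(s["tcp_pos"].round(1),s["contact_force"].round(1))
for n,k in(("side",f),("wrist",w)):
    for l in("lever_grip","lever_pin"): print(n,l,[(np.round(x["uv"],1),round(x["p"],2)) for x in manip.tip_of(k,l)[:2]])
h,y=[639.5,106],.03
for z in(110,100,95,90,85): print(z,proj(f,[638-np.sqrt(150**2-(z-85)**2),102,z]).round(1),proj(f,[[640-np.sqrt(95**2-((z-85)*95/150)**2),85,85+(z-85)*95/150]]).round(1))
cv2.imwrite("pics/l.png",np.hstack([cv2.resize(f["frame"][130:220,210:310],None,fx=4,fy=4,interpolation=cv2.INTER_CUBIC),cv2.resize(w["frame"][30:260,200:400],(400,360))]))
```

```text
[490.1 103.5 121.4] [-7.7 -2.8 16.8]
side lever_grip [(array([230.1, 184.3]), 0.8)]
side lever_pin [(array([257.8, 189.4]), 0.74)]
wrist lever_grip []
wrist lever_pin [(array([311.8, 163.8]), 0.69)]
110 [[232.7 178.3]] [[255.5 184.4]]
100 [[232.4 181.1]] [[255.2 186.1]]
95 [[232.4 182.5]] [[255.1 187. ]]
90 [[232.4 183.9]] [[255.  187.9]]
85 [[232.5 185.2]] [[255.1 188.7]]
```

View pics/l.png

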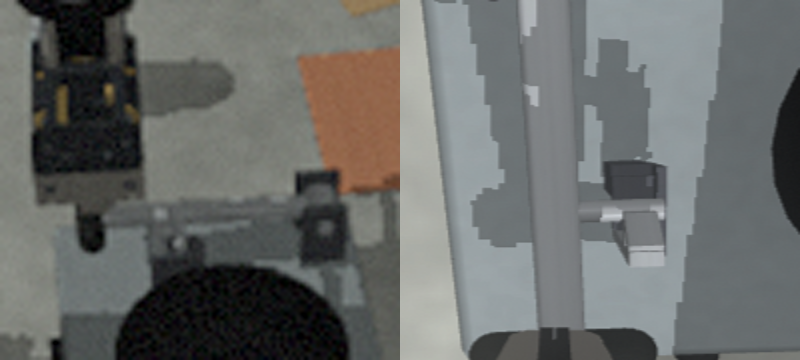

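The force rose from 6.6 to 17 N within 2 mm, which is the firm stop. That is about 7 mm below the dip where the catch clicked. In the wrist crop the hook sits over the pin at about (635,212), so I'll let go and check.

Call:
play_rows --pt "0 0 -0.004 0 0 0 0" --pt "0 0 -0.008 0 0 0 0" --pt "0 0 -0.014 0 0 0 0" --pt "0 0 -0.03 0 0 0 0" --pt "0 0 -0.06 0 0 0 0" --pt "0 0 -0.1 0 0 0 0" --pt "0 0 -0.14 0 0 0 0" --pt "0 0 -0.16 0 0 0 0" --pt "0 0 -0.16 0 0 0 0" --pt "0 0 -0.16 0 0 0 0"

```text
t: 20.95
tcp_pos: [491.0, 102.5, 280.1]
tcp_rot: [1.0, 0.0, 0.001, -0.004]
contact_force: [0.3, -0.2, -0.9]
gripper_width: 0.3
grasp_force: 0.0
```

Run:
```python
from h import *
f=manip.grab_frame("side");w=manip.grab_frame("wrist")
s=manip.get_state();print(s["t"],s["tcp_pos"].round(1),s["contact_force"].round(1))
o={}
for l in("lever_grip","lever_pin","lever_hinge"):
    k=[(x,manip.tip_of(x,l)) for x in(f,w)];k=[(x,r[0]["uv"]) for x,r in k if r]
    if len(k)==2: print(l,tri(k))
    else: print(l,[u for _,u in k])
m=manip.silhouettes(f,"cup")[0];print(m["box"],fitobj([(f,m["region"])],CUP,[500,-329]))
t=manip.grab_frame("top")
for l in ("jar","ink","copper"):
    k=[(x,manip.tip_of(x,l)) for x in(f,t)];k=[(x,r[0]["uv"]) for x,r in k if r];print(l,[(u.round(1) if hasattr(u,'round') else u) for _,u in k])
```

```text
21.05 [490.3 102.3 278.9] [-0.5  0.1 -0.8]
lever_grip [[279.8, 197.0]]
lever_pin (array([545.24829849,  81.61977096, 100.29473966]), [np.float64(0.2128997329165909), np.float64(0.2128997329165042)])
lever_hinge (array([640.55256503, 106.36127939,  86.74088908]), [np.float64(1.6769043009169187), np.float64(1.6769043009168754)])
[229.4, 331.9, 261.8, 367.5] (array([ 501.5027599 , -328.12796389]), array([-0.40423719, -0.56049439,  0.40589672,  0.49811429]))
jar [[231.6, 152.3]]
ink [[352.0, 344.5], [423.0, 169.9]]
copper [[303.4, 160.6], [177.9, 181.2]]
```

The pin rests at z ≈ 100, so the lever is held at about 0.5 rad with nothing touching it. The cup fit still matches an upright cup, and the bystanders haven't moved.

```bash
python3 -c "
from workcell import manip
print(manip.close_job())"
```

```text
the job is handed in; nothing more can be done
None
```

I tipped all six balls into the tub and stood the empty cup upright again. I pushed the lever down until its catch held it (about 17 N at most) and left the jar, ink bottle and copper plate where they were. The job is handed in at about 21 s; no verdict was returned.

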